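# Sort two keyed mixer couplings onto their matching spindles

### The job

The two aluminium couplings look alike, but their hidden keyways sit differently, and so do the keys on the drive unit's two spindles. Find out by trying which coupling belongs on which spindle, turning each a little until its keyways find the keys, and leave both pushed fully home, flat on the flanges. Do not knock over or push about the blue-capped bottle behind the unit.

Things in the scene. Friction and masses are not known exactly. Their poses are not given: they have to be found in the camera images.
- coupling_1: aluminium mixer coupling, round, 68 mm across, 52 mm high, 0.25-0.5 kg, loose, upright. Origin: centre of underside, z up. A small nose on the rim marks -x. Blind bore from below 32 mm wide, 47 mm deep, with two keyways 15 mm wide, cut to 26 mm from the axis: one at -x, the other at +x on one of the couplings, at +y on the other. They look alike outside; which is which is not told.
- coupling_2: second coupling, outside just like coupling_1; of the two kinds of keyways (-x and +x, or -x and +y) it has the one that coupling_1 has not. Origin: centre of underside, z up, nose at -x.
- drive_unit: low white bench drive unit, 110 mm deep (x), 260 mm wide (y), 30 mm high, fixed to the bench, with two upright keyed spindles 130 mm apart. Origin: centre of its underside; its front (vent slots) faces -x, roughly to the robot; y to its left seen from the robot.
- coupling_1_grip (a point): middle of the grip bar of coupling_1, 67 mm above its underside on its axis; axes as the coupling's. The grey bar on top is 14 mm thick (x), 56 mm long (y) and reaches from 55 (steel disc) to 82 mm above the underside: take it from above, fingers closing along x.
- coupling_2_grip (a point): middle of the grip bar of coupling_2, 67 mm above its underside on its axis; axes as the coupling's. The grey bar on top is 14 mm thick (x), 56 mm long (y) and reaches from 55 (steel disc) to 82 mm above the underside: take it from above, fingers closing along x.
- spindle_left (a point): on the axis of the left spindle (+y side of the unit), on its steel flange 34 mm above the bench, where a home coupling's underside rests. Axes as the unit's. Shaft above it: 28 mm diameter, 46 mm high, top 10 mm coned to 16 mm. Two keys, 9 mm wide, reach 23 mm from the axis and end, rounded, 32 mm above the flange. A coupling not matched or not lined up stops on them.
- spindle_right (a point): the same on the axis of the right spindle (-y side), shaft and keys of the same sizes. One spindle has keys at -x and +x, the other at -x and +y; which is which is not told. Each shaft is held fast, but with its keys turned by an unknown angle up to 0.3 rad either way. Turned to within about 0.1 rad of its keys, a matching coupling goes home with a light push (5 to 10 N).
- feed_bottle: bystander: clear bottle with a blue cap, 56 mm across, 102 mm high, loose, behind the drive unit; origin at the centre of its underside, z up

How it is judged (in metres and radians):
On the way, in this order (a step that is already met when the one before it is completed fails the run):
1. one coupling is fully home on the spindle that it matches (((z of coupling_1 in the frame of spindle_left below 0.004 m and horizontal distance between coupling_1 and spindle_left below 0.006 m and angle between coupling_1's own z axis and vertical below 0.08 rad) or (z of coupling_1 in the frame of spindle_right below 0.004 m and horizontal distance between coupling_1 and spindle_right below 0.006 m and angle between coupling_1's own z axis and vertical below 0.08 rad) or (z of coupling_2 in the frame of spindle_left below 0.004 m and horizontal distance between coupling_2 and spindle_left below 0.006 m and angle between coupling_2's own z axis and vertical below 0.08 rad) or (z of coupling_2 in the frame of spindle_right below 0.004 m and horizontal distance between coupling_2 and spindle_right below 0.006 m and angle between coupling_2's own z axis and vertical below 0.08 rad))), for 0.2 s.
2. both couplings are fully home, one on each spindle ((((z of coupling_1 in the frame of spindle_left below 0.004 m and horizontal distance between coupling_1 and spindle_left below 0.006 m and angle between coupling_1's own z axis and vertical below 0.08 rad) and (z of coupling_2 in the frame of spindle_right below 0.004 m and horizontal distance between coupling_2 and spindle_right below 0.006 m and angle between coupling_2's own z axis and vertical below 0.08 rad)) or ((z of coupling_1 in the frame of spindle_right below 0.004 m and horizontal distance between coupling_1 and spindle_right below 0.006 m and angle between coupling_1's own z axis and vertical below 0.08 rad) and (z of coupling_2 in the frame of spindle_left below 0.004 m and horizontal distance between coupling_2 and spindle_left below 0.006 m and angle between coupling_2's own z axis and vertical below 0.08 rad)))), for 0.2 s.
At the end, for the whole second after the job is handed in: One coupling stands on each spindle, fully home: underside within 4 mm of the flange, within 6 mm of the spindle axis, within 0.08 rad of upright, released and at rest ((((z of coupling_1 in the frame of spindle_left below 0.004 m and horizontal distance between coupling_1 and spindle_left below 0.006 m and angle between coupling_1's own z axis and vertical below 0.08 rad) and (z of coupling_2 in the frame of spindle_right below 0.004 m and horizontal distance between coupling_2 and spindle_right below 0.006 m and angle between coupling_2's own z axis and vertical below 0.08 rad)) or ((z of coupling_1 in the frame of spindle_right below 0.004 m and horizontal distance between coupling_1 and spindle_right below 0.006 m and angle between coupling_1's own z axis and vertical below 0.08 rad) and (z of coupling_2 in the frame of spindle_left below 0.004 m and horizontal distance between coupling_2 and spindle_left below 0.006 m and angle between coupling_2's own z axis and vertical below 0.08 rad))) and linear speed of each of coupling_1, coupling_2 below 0.02 m/s); the robot touches nothing.
It fails at once if the bottle behind the unit is tipped or pushed more than 30 mm (distance of feed_bottle from where it was at the start of the episode above 0.03 m or angle between feed_bottle's own z axis and vertical above 0.5 rad).
It also fails if it takes over 72 s, if anything falls off the work surface, if the arm or the gripper's body presses on something with over 40 N, if the wrist force passes 120 N, or if a joint passes its speed limit or range.

### The arm

A 7-joint arm with a two-finger parallel gripper is mounted at the origin on a cart in front of the work surface, level with it; the furniture and walls round the work are solid. World frame = base frame: x ahead of the robot, y to its left, z up, the work surface at z = 0. Lengths are in mm, angles in rad, forces in N, time in s.
With the tool pointing down it reaches from about 400 to 875 mm from the base axis. Payload 4.4 kg.
Tool frame: the origin (TCP) lies midway between the tips of the shut fingers; the grasp point (between the pads) lies 19 mm behind it (ctrl.grip_point_offset is the distance from the TCP to the grasp point, in mm); z points along the fingers, y is the line along which they close (so a half turn about z gives the same grasp; the last joint's range is limited). The gripper opens to 85 mm and grips with 20 to 120 N. Pads are 22 mm wide; open, the fingers measure 114 mm over their backs; the gripper's body (76 mm by 85 mm) begins 54 mm behind the grasp point. The pads swing forward as they close: fully open they stand 13 mm farther back than shut.
Start: joints at [-1.236, 0.628, 0.038, 1.517, -0.027, 0.996, -0.02], TCP at [253.579, 598.511, 231.313] pointing down, gripper open.
Joint ranges: [-3.06, 3.06], [-0.37, 2.12], [-1.25, 1.32], [0.18, 2.47], [-1.1, 4.24], [0.23, 1.98], [-2.94, 2.94]. Speed limits (rad/s): [2.57, 2.57, 3.14, 3.14, 3.14, 3.14, 3.14].

### API

Orientations are given as [roll, pitch, yaw] about the fixed x, y, z axes, in that order (R = Rz(yaw) Ry(pitch) Rx(roll)).
In Python, from cell import ctrl, cams, sensors gives the robot as it stands (ctrl), with the cameras (cams) and the readings (sensors).
- The arm moves only by the tool jog_arm, called after ">>>" by a JSON object that holds its "method" and its "body", one argument or row to a line. Schema: {"type":"object","properties":{"segments":{"type":"array","items":{"type":"object","properties":{"d":{"type":"array","items":{"type":"number"},"minItems":3,"maxItems":3},"r":{"type":"array","items":{"type":"number"},"minItems":3,"maxItems":3},"aperture":{"type":"number"}},"additionalProperties":false,"required":["aperture"]},"minItems":1,"maxItems":12},"only":{"type":"string"},"quiet":{"type":"boolean"},"lines":{"type":"string"}},"required":["segments"],"additionalProperties":false}. segments is a list of rows, 1 to 12 of them, each an object with the fields d (a list: dx, dy, dz in shares of the most that a row can go, 1 being 50 mm), r (a list: a rotation vector rx, ry, rz in shares of pi rad (1.0 is pi rad)), aperture (the finger opening in mm); a field left out counts as zero (the opening has to be given); each row shifts and turns the commanded pose from where the row before left it, along the tool's axes as they then stand; what a row does not reach is not made up. A row lasts 1/10 s, in which the tool goes at most 50 mm and 0.15 rad, less where a joint would pass 70% of its speed; a pose out of reach is approached as far as the arm can. The fingers move at their own pace and stop on an object; the grip force is fixed at half the most. Time passes only in rows, so rows that do not move let the fingers close. The tool returns the time, the measured TCP pose, the force, the opening and the grip force at its end. only (a regular expression) keeps the lines of the reply that match it, lines (a string "A,B") keeps lines A to B, and quiet returns only ok. Input that does not fit is refused with a message, and nothing moves.
- sensors.read_state(): the state, without advancing time (a new reading comes with each control period).
- cams.get_image(name): name is "scene" or "top" or "wrist"; returns the picture (384x512x3 uint8, blue, green, red); there is no depth.
- cams.calibration(name): a dict with "fx", "fy", "cx", "cy" (pixels), "k1" (the pictures are not rectified: a ray, as slopes to the right and down, at radius r is drawn at 1 + k1 r^2 times it, then the intrinsics apply), "rvec" (rotation vector, rad) and "tvec" (3), from world to camera coordinates, as OpenCV has them; the wrist camera has in their place "hand_eye" (4x4, takes a point from camera to tool coordinates, whose origin is the TCP and whose axes are the flange's). Camera axes: x right, y down, z forward; pixel columns grow to the right and rows downward; lengths in mm; the calibration is good to about 2 mm. A picture is of the moment at which its call begins: read the wrist's pose just before it. calibration takes no time and is no camera call.
- ctrl.finish_job(): hands the job in; it is judged then, once.
The state is a dict: "clock": time; "qpos": joint angles; "qd": joint speeds; "tau": joint torques, N m; "eef_pos": TCP position; "tool_rot": TCP orientation; "force": force on the tool from outside, world axes, zero at the start; "torque": the same for the moment, N m; "width": finger opening in mm; "gripper_force": force on a finger pad.
Only numpy, scipy, OpenCV 4.12 (cv2) and the standard library are available. Lean on these libraries where they do the work, as an engineer would, in place of code of your own. Each camera call takes 0.05 s, during which the arm holds its last target. There are 200 camera calls.

## Working session

There is one attempt and no reset: what is moved stays moved. The work goes in short steps, Python scripts to look and compute and a tool call to move; the robot and the scene stay as the last step left them, time stands still between calls to the robot, and variables do not carry over. Pictures are saved under pics/ and viewed, at most 10 in all, crops included, and the job is handed in when it is done.

```bash
ls; mkdir -p pics
```

Run:
```python
from cell import ctrl, cams, sensors
import cv2
for n in("scene","top"):
    im=cams.get_image(n); cv2.imwrite(f"pics/{n}0.png",im); print(cams.calibration(n))
print(cams.calibration("wrist"));s=sensors.read_state();print(s)
```

```text
cell.py
pics
{'fx': 366.4618205747224, 'fy': 366.4618205747224, 'cx': 249.48144122716758, 'cy': 187.85974044669797, 'k1': -0.05739085543098191, 'rvec': array([ 2.17583217, -0.67857883,  0.312423  ]), 'tvec': array([-580.1180346 ,  122.25895623,  797.80051197])}
{'fx': 395.9506612367223, 'fy': 395.9506612367223, 'cx': 253.03877813108156, 'cy': 187.87113969860152, 'k1': -0.13076552648840573, 'rvec': array([ 2.11314917, -2.14293459,  0.16789879]), 'tvec': array([-209.46086546,  573.091848  ,  817.95522322])}
{'fx': 331.11374034416843, 'fy': 331.11374034416843, 'cx': 255.05524337062505, 'cy': 191.31769440807517, 'k1': -0.04701755151569024, 'hand_eye': array([[-8.49822010e-04, -9.50443132e-01, -3.10897300e-01,
         8.00478189e+01],
       [ 9.99999192e-01, -5.13787035e-04, -1.16275041e-03,
        -7.35489776e-01],
       [ 9.45393142e-04, -3.10898037e-01,  9.50442800e-01,
        -1.41700049e+02],
       [ 0.00000000e+00,  0.00000000e+00,  0.00000000e+00,
         1.00000000e+00]])}
{'clock': 0.1, 'qpos': array([-1.23583188,  0.62928589,  0.03842795,  1.51824145, -0.02700993,
        0.99628552, -0.01996632]), 'qd': array([ 0.00067931, -0.00164475,  0.00180278, -0.00066814,  0.00060733,
       -0.00066324,  0.00070607]), 'tau': array([ 3.43223852e-03, -5.64547098e+01,  1.23076759e+00, -1.93979770e+01,
        1.13229550e-02,  5.39723711e-03, -1.11228769e-05]), 'eef_pos': array([253.32675936, 598.01199852, 230.46831439]), 'tool_rot': array([-3.13988967e+00, -6.44151819e-08,  2.74087068e+00]), 'force': array([-0.94715397,  0.24706329,  0.60026552]), 'torque': array([-0.0108767 ,  0.01637197,  0.03234113]), 'gripper_force': 0.0, 'width': 84.98689707957189}
```

View pics/scene0.png

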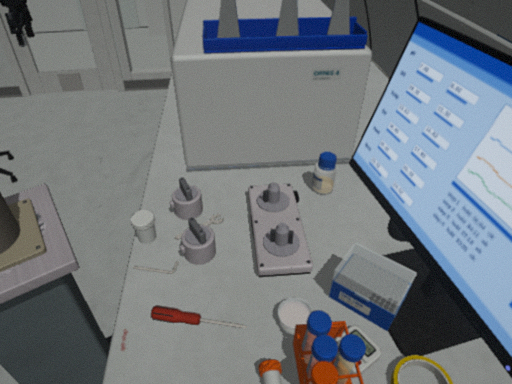

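View pics/top0.png

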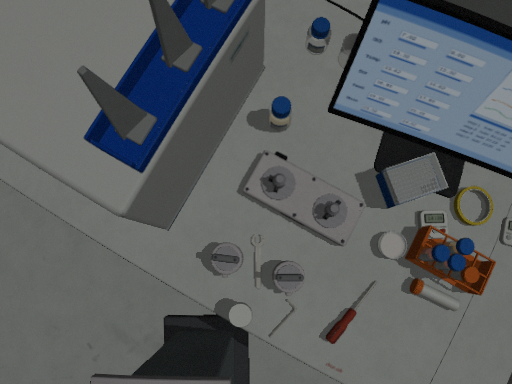

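The overview shows two couplings, at top-view pixels (226,258) and (289,276). The spindles are at about (278,182) and (330,209), and the bottle is at (281,110). I'll zoom in and compute positions next.

Create h.py:
```python
import numpy as np, cv2
from cell import ctrl, cams, sensors
from scipy.spatial.transform import Rotation as R
def cam(n, st=None):
    c=cams.calibration(n); K=np.array([[c['fx'],0,c['cx']],[0,c['fy'],c['cy']],[0,0,1.]]); D=np.array([c['k1'],0,0,0,0.])
    if n=="wrist":
        T=np.eye(4); T[:3,:3]=R.from_euler('xyz',st['tool_rot']).as_matrix(); T[:3,3]=st['eef_pos']
        W=np.linalg.inv(T@c['hand_eye']); return K,D,W[:3,:3],W[:3,3]
    return K,D,cv2.Rodrigues(c['rvec'])[0],np.array(c['tvec']).ravel()
def pix2w(n,uv,z,st=None):
    K,D,Rm,t=cam(n,st)
    p=cv2.undistortPoints(np.array(uv,float).reshape(-1,1,2),K,D).reshape(-1,2)
    d=np.c_[p,np.ones(len(p))]@Rm; o=-Rm.T@t
    z=np.broadcast_to(z,(len(p),)); return o+d*((z-o[2])/d[:,2])[:,None]
def w2pix(n,P,st=None):
    K,D,Rm,t=cam(n,st)
    return cv2.projectPoints(np.array(P,float).reshape(-1,1,3),cv2.Rodrigues(Rm)[0],t,K,D)[0].reshape(-1,2)
def tool(target):  # world target TCP -> delta in tool axes
    s=sensors.read_state(); return R.from_euler('xyz',s['tool_rot']).as_matrix().T@(np.array(target)-s['eef_pos'])
```

Run:
```python
from h import *
np.set_printoptions(suppress=True,precision=1)
print(pix2w("top",[(226,257),(289,276)],[82,82]), pix2w("top",[(277,181),(329,208),(281,105)],[80,80,100]))
print(pix2w("top",[(267,151),(365,207),(340,243),(243,189)],30))
im=cv2.imread("pics/top0.png");a=cv2.resize(im[145:295,195:370],None,fx=4,fy=4,interpolation=cv2.INTER_CUBIC)
cv2.imwrite("pics/c.png",cv2.convertScaleAbs(a,alpha=1.5))
```

```text
[[ 421.5 -160.6   82. ]
 [ 381.4 -288.5   82. ]] [[ 578.4 -268.5   80. ]
 [ 519.5 -375.9   80. ]
 [ 739.9 -280.1  100. ]]
[[ 657.3 -250.    30. ]
 [ 526.1 -466.1   30. ]
 [ 447.7 -406.2   30. ]
 [ 570.8 -194.9   30. ]]
```

View pics/c.png

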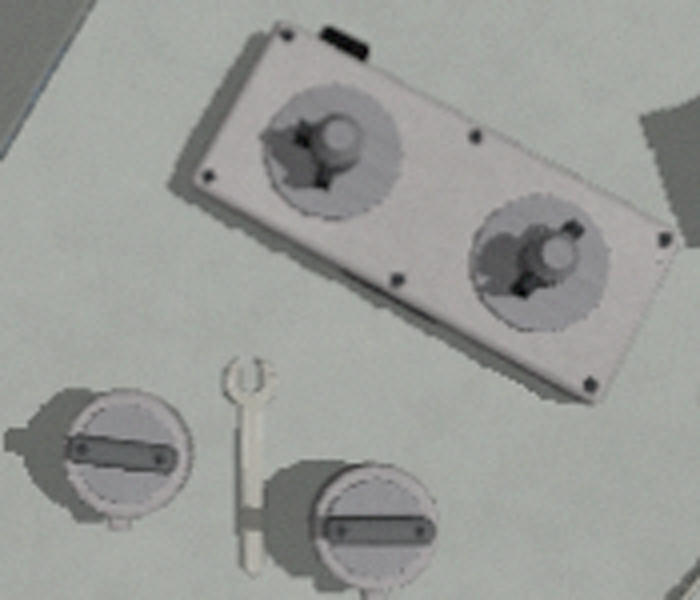

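Run:
```python
from h import *
np.set_printoptions(suppress=True,precision=2)
f=lambda x,y:(195+x/4-.4,145+y/4-.4)
def ang(a,b): d=b-a; return np.arctan2(d[1],d[0])
W=lambda pts,z:pix2w("top",[f(*p) for p in pts],z)
sp=W([(342,135),(560,250)],80);fl=W([(333,151),(540,263)],34);print("shaft",sp,"\nflange",fl, np.linalg.norm(fl[0]-fl[1]),np.linalg.norm(sp[0]-sp[1]),"unit yaw",ang(fl[1],fl[0])-np.pi/2)
k=W([(522,288),(572,228)],66); print("right keys",k, ang(*k), np.linalg.norm(k[0]-k[1]))
k=W([(300,135),(320,178)],66); print("left keys",k-[*fl[0][:2],0],[ang(fl[0],q) for q in k])
disc=W([(129,455),(375,527)],55);bar=W([(122,454),(379,530)],82); nose=W([(119,522),(372,594)],52)
print("disc",disc,"bar",bar,"nose ang",[ang(disc[i],nose[i]) for i in(0,1)])
b=W([(70,447),(175,461),(318,528),(436,530)],82); print("bar ang",ang(b[0],b[1]),ang(b[2],b[3]),np.linalg.norm(b[0]-b[1]))
print("box corner",pix2w("top",[(165,228),(128,212),(265,68)],0))
```

```text
shaft [[ 584.01 -275.13   80.  ]
 [ 521.16 -387.75   80.  ]] 
flange [[ 583.96 -272.65   34.  ]
 [ 519.56 -385.38   34.  ]] 129.83771098071665 128.97077229935633 unit yaw -0.5190464164549398
right keys [[ 502.92 -369.35   66.  ]
 [ 534.49 -397.5    66.  ]] -0.728167299294981 42.295214034769735
left keys [[  3.1   19.2   66.  ]
 [-20.43   9.    66.  ]] [np.float64(1.4105857083699957), np.float64(2.7266813390827735)]
disc [[ 418.58 -160.27   55.  ]
 [ 379.31 -289.21   55.  ]] bar [[ 419.32 -158.79   82.  ]
 [ 379.21 -289.19   82.  ]] nose ang [np.float64(2.980370666020093), np.float64(3.081101833057187)]
bar ang -1.711593056660004 -1.6052226222407096 54.32331095751187
box corner [[ 487.94  -14.1     0.  ]
 [ 525.66   74.23    0.  ]
 [ 877.07 -250.3     0.  ]]
```

Add to h.py:
```python
def sim(rows):
    s=sensors.read_state(); p=s['eef_pos'].copy(); Q=R.from_euler('xyz',s['tool_rot']); out=[]
    for r in rows:
        p=p+Q.apply(r[:3]); Q=Q*R.from_rotvec(r[3:6]); out.append([*p.round(),round(Q.as_euler('xyz')[2],3),round(np.hypot(*p[:2]))])
    return out
```

Run:
```python
from h import *
print(tool([418,-160,230]))
for x in sim([[-44,-22,0,0,0,.1,85]]*9+[[-46,-3,2,0,0,.08,85]]*6): print(x)
```

```text
[-447.31552553 -633.72400241    1.54750921]
[np.float64(285.0), np.float64(561.0), np.float64(231.0), np.float64(2.641), 629]
[np.float64(313.0), np.float64(520.0), np.float64(231.0), np.float64(2.541), 607]
[np.float64(337.0), np.float64(477.0), np.float64(231.0), np.float64(2.441), 584]
[np.float64(357.0), np.float64(432.0), np.float64(231.0), np.float64(2.341), 560]
[np.float64(371.0), np.float64(385.0), np.float64(231.0), np.float64(2.241), 535]
[np.float64(382.0), np.float64(337.0), np.float64(231.0), np.float64(2.141), 509]
[np.float64(387.0), np.float64(288.0), np.float64(231.0), np.float64(2.041), 482]
[np.float64(387.0), np.float64(239.0), np.float64(231.0), np.float64(1.941), 455]
[np.float64(382.0), np.float64(190.0), np.float64(231.0), np.float64(1.841), 427]
[np.float64(392.0), np.float64(145.0), np.float64(229.0), np.float64(1.761), 418]
[np.float64(398.0), np.float64(99.0), np.float64(227.0), np.float64(1.681), 410]
[np.float64(400.0), np.float64(53.0), np.float64(225.0), np.float64(1.601), 403]
[np.float64(398.0), np.float64(7.0), np.float64(223.0), np.float64(1.521), 398]
[np.float64(393.0), np.float64(-39.0), np.float64(221.0), np.float64(1.441), 395]
[np.float64(384.0), np.float64(-84.0), np.float64(219.0), np.float64(1.361), 393]
```

Careful with the scale: shifts go in shares of 50 mm and turns go in shares of pi rad. That gives: -44 mm is -0.88, -22 mm is -0.44, 0.1 rad / 3.1416 = 0.0318.

>>> {"method": "jog_arm", "body": {
  "segments": [
    {"d": [-0.88, -0.44, 0], "r": [0, 0, 0.0318], "aperture": 85},
    {"d": [-0.88, -0.44, 0], "r": [0, 0, 0.0318], "aperture": 85},
    {"d": [-0.88, -0.44, 0], "r": [0, 0, 0.0318], "aperture": 85},
    {"d": [-0.88, -0.44, 0], "r": [0, 0, 0.0318], "aperture": 85},
    {"d": [-0.88, -0.44, 0], "r": [0, 0, 0.0318], "aperture": 85},
    {"d": [-0.88, -0.44, 0], "r": [0, 0, 0.0318], "aperture": 85},
    {"d": [-0.88, -0.44, 0], "r": [0, 0, 0.0318], "aperture": 85},
    {"d": [-0.88, -0.44, 0], "r": [0, 0, 0.0318], "aperture": 85}
  ]
}}

```text
clock: 0.9
eef_pos: [387.8, 237.1, 231.2]
tool_rot: [3.141, 0.0, 1.936]
force: [0.5, -0.6, 0.1]
width: 84.9
gripper_force: 0.0
```

Run:
```python
from h import *
print(sensors.read_state()['qpos'])
for x in sim([[-44,-15,0,0,0,.1,85]]*2+[[-46,2,0,0,0,.08,85]]*4+[[-46,10,0,0,0,0,85]]*2): print(x)
```

```text
[-0.82020994  0.36363249  0.2809217   2.04492402 -0.14448026  0.75088945
 -0.08572993]
[np.float64(389.0), np.float64(191.0), np.float64(231.0), np.float64(1.836), 434]
[np.float64(387.0), np.float64(144.0), np.float64(231.0), np.float64(1.736), 413]
[np.float64(396.0), np.float64(99.0), np.float64(231.0), np.float64(1.656), 408]
[np.float64(402.0), np.float64(54.0), np.float64(231.0), np.float64(1.576), 406]
[np.float64(404.0), np.float64(8.0), np.float64(231.0), np.float64(1.496), 404]
[np.float64(403.0), np.float64(-38.0), np.float64(231.0), np.float64(1.416), 405]
[np.float64(406.0), np.float64(-85.0), np.float64(231.0), np.float64(1.416), 414]
[np.float64(408.0), np.float64(-132.0), np.float64(231.0), np.float64(1.416), 429]
```

Converted, -46 mm is -0.92, -44 mm is -0.88, 0.1 rad / 3.1416 = 0.0318.

>>> {"method": "jog_arm", "body": {
  "segments": [
    {"d": [-0.88, -0.3, 0], "r": [0, 0, 0.0318], "aperture": 85},
    {"d": [-0.88, -0.3, 0], "r": [0, 0, 0.0318], "aperture": 85},
    {"d": [-0.92, 0.04, 0], "r": [0, 0, 0.0255], "aperture": 85},
    {"d": [-0.92, 0.04, 0], "r": [0, 0, 0.0255], "aperture": 85},
    {"d": [-0.92, 0.04, 0], "r": [0, 0, 0.0255], "aperture": 85},
    {"d": [-0.92, 0.04, 0], "r": [0, 0, 0.0255], "aperture": 85},
    {"d": [-0.92, 0.2, 0], "aperture": 85},
    {"d": [-0.92, 0.2, 0], "aperture": 85},
    {"aperture": 85}
  ]
}}

```text
clock: 1.8
eef_pos: [409.5, -137.5, 231.8]
tool_rot: [3.139, 0.004, 1.409]
force: [-0.6, 1.2, -0.4]
width: 85.1
gripper_force: 0.0
```

Run:
```python
from h import *
import pickle
s=sensors.read_state(); im=cams.get_image("wrist"); pickle.dump(s,open("s1.pkl","wb"))
cv2.imwrite("pics/w1.png",im); cv2.imwrite("pics/w1b.png",cv2.resize(im,(800,600),interpolation=cv2.INTER_CUBIC)); print(s['qpos'],s['eef_pos'],s['tool_rot'])
print(w2pix("wrist",[(418.6,-160.3,55),(379.3,-289.2,55),(584,-274,80),(520,-386,80)],s))
```

```text
[-0.11376944  0.35134757  0.49160719  2.10356561 -0.23912216  0.73640894
  0.36885864] [ 409.45869455 -137.45185233  231.77579399] [3.13894194 0.00400288 1.40943532]
[[267.75885408 186.57845268]
 [250.52802906 298.25962345]
 [442.34522974 272.30475101]
 [384.09354995 363.05683206]]
```

View pics/w1b.png

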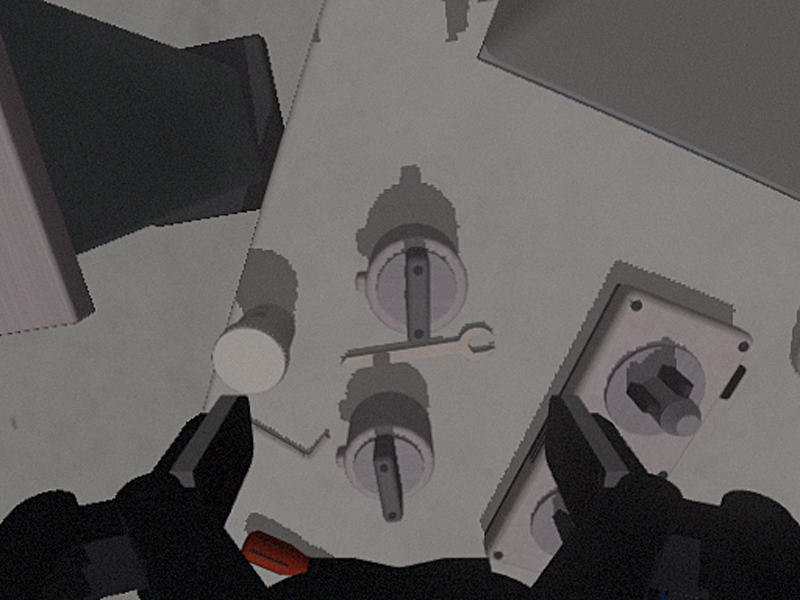

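Run:
```python
from h import *
import pickle
np.set_printoptions(suppress=True,precision=2)
s=pickle.load(open("s1.pkl","rb"))
W=lambda pts,z:pix2w("wrist",np.array(pts)*.64-.18,z,s)
print("disc",W([(417,285),(390,462)],55)); 
b=W([(417,250),(419,338),(384,437),(394,519)],82);print("bars",b,"mid",(b[0]+b[1])/2,(b[2]+b[3])/2); d=b[1::2]-b[::2]; print("yaw",np.arctan2(d[:,1],d[:,0])+np.pi/2)
print("flange",W([(655,387)],34),"shaft",W([(683,415)],80)); print("keys",W([(645,398),(677,378)],66))
im=cv2.imread("pics/w1.png")[210:310,370:480]; cv2.imwrite("pics/c2.png",cv2.convertScaleAbs(cv2.resize(im,None,fx=5,fy=5,interpolation=cv2.INTER_CUBIC),alpha=1.5))
```

```text
disc [[ 418.24 -155.59   55.  ]
 [ 378.68 -285.3    55.  ]]
bars [[ 421.67 -126.58   82.  ]
 [ 414.64 -180.86   82.  ]
 [ 381.68 -246.32   82.  ]
 [ 377.13 -313.21   82.  ]] mid [ 418.16 -153.72   82.  ] [ 379.41 -279.76   82.  ]
yaw [-0.13 -0.07]
flange [[ 580.96 -268.9    34.  ]] shaft [[ 578.08 -264.63   80.  ]]
keys [[ 559.06 -256.35   66.  ]
 [ 580.84 -244.83   66.  ]]
```

View pics/c2.png

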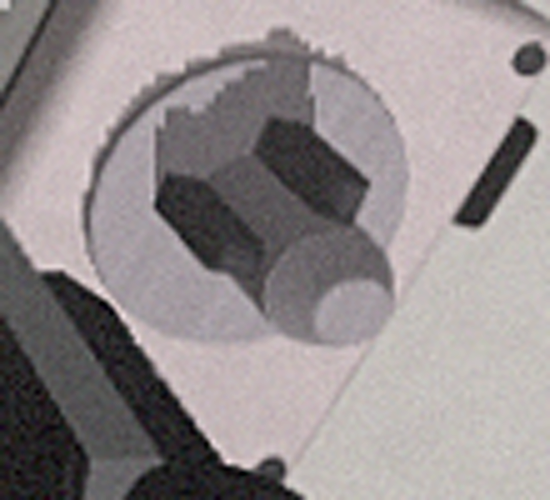

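Run:
```python
from h import *
import pickle
np.set_printoptions(suppress=True,precision=2)
s=pickle.load(open("s1.pkl","rb"))
g=lambda x,y:(370+x/5-.4,210+y/5-.4)
k=pix2w("wrist",[g(168,190),g(301,121)],34,s); d=k[1]-k[0]; print(k,np.linalg.norm(d),"theta left",np.arctan2(d[1],d[0])-np.pi/4)
k=pix2w("wrist",[g(240,262),g(350,205)],66,s); d=k[1]-k[0]; print(k,np.linalg.norm(d),"theta left",np.arctan2(d[1],d[0])-np.pi/4)
print(tool([418.4,-157.5,58]))
```

```text
[[ 562.41 -265.81   34.  ]
 [ 593.45 -253.25   34.  ]] 33.480245529675535 theta left -0.4010469546196669
[[ 564.42 -266.44   66.  ]
 [ 588.03 -256.68   66.  ]] 25.549231017830067 theta left -0.3934988132193426
[-21.81  12.74 173.39]
```

>>> {"method": "jog_arm", "body": {
  "segments": [
    {"d": [-0.4, 0.12, 0.68], "r": [0, 0, -0.0064], "aperture": 50},
    {"d": [0, 0, 0.8], "aperture": 50},
    {"d": [0, 0, 0.8], "aperture": 50},
    {"d": [0, 0, 0.8], "aperture": 50},
    {"aperture": 50}
  ]
}}

```text
clock: 2.35
eef_pos: [409.3, -148.2, 73.6]
tool_rot: [-3.132, -0.003, 1.442]
force: [-0.6, 0.6, 0.6]
width: 50.1
gripper_force: 0.0
```

```bash
python3 -c "
from h import *;print(tool([418.4,-157.5,58]))"
```

```text
[-8.10684515 10.3228017  15.42851664]
```

Converted, 14 mm is 0.28, 9 mm is 0.18, 0.01 rad / 3.1416 = 0.0032.

>>> {"method": "jog_arm", "body": {
  "segments": [
    {"d": [-0.14, 0.18, 0], "r": [0, 0, 0.0032], "aperture": 50},
    {"d": [0, 0, 0.28], "aperture": 50},
    {"aperture": 50}
  ]
}}

```text
clock: 2.65
eef_pos: [422.4, -159.5, 64.7]
tool_rot: [3.139, 0.001, 1.431]
force: [0.3, 1.1, 0.5]
width: 49.7
gripper_force: 0.0
```

```bash
python3 -c "
from h import *;print(tool([418.4,-157.5,58]))"
```

```text
[ 1.38910956 -4.22041973  6.64070528]
```

Converted, 4 mm is 0.08.

>>> {"method": "jog_arm", "body": {
  "segments": [
    {"d": [0, 0, 0.08], "aperture": 50},
    {"aperture": 50},
    {"aperture": 50}
  ]
}}

```text
clock: 2.95
eef_pos: [421.1, -158.9, 60.1]
tool_rot: [3.14, 0.0, 1.431]
force: [0.2, 0.0, -1.3]
width: 50.0
gripper_force: 0.0
```

```bash
python3 -c "
from h import *;print(tool([418.4,-157.5,58]))"
```

```text
[ 1.03698151 -2.83154718  2.11507277]
```

Converted, -2.5 mm is -0.05.

>>> {"method": "jog_arm", "body": {
  "segments": [
    {"d": [0, -0.05, 0], "aperture": 50},
    {"aperture": 8},
    {"aperture": 8},
    {"aperture": 8},
    {"aperture": 8},
    {"aperture": 8},
    {"aperture": 8}
  ]
}}

```text
clock: 3.65
eef_pos: [418.2, -158.6, 59.5]
tool_rot: [3.141, -0.0, 1.431]
force: [0.5, 0.4, 6.2]
width: 13.3
gripper_force: 59.6
```

Converted, -45 mm is -0.9, -30 mm is -0.6.

>>> {"method": "jog_arm", "body": {
  "segments": [
    {"d": [0, 0, -0.6], "aperture": 8},
    {"d": [0, 0, -0.9], "aperture": 8},
    {"d": [0, 0, -0.9], "aperture": 8},
    {"aperture": 8}
  ]
}}

```text
clock: 4.05
eef_pos: [420.9, -160.0, 183.3]
tool_rot: [3.133, 0.002, 1.431]
force: [1.5, -0.1, -3.8]
width: 12.7
gripper_force: 59.9
```

Run:
```python
from h import *
s=sensors.read_state();print(s['force'],tool([519.5,-384.5,180]))
for x in sim([[-45,14,0,0,0,.1,8]]*6): print(x)
```

```text
[ 1.51013954 -0.08788722 -3.75695752] [-208.52455273  128.99426877    4.76573409]
[np.float64(428.0), np.float64(-207.0), np.float64(183.0), np.float64(1.331), 476]
[np.float64(431.0), np.float64(-254.0), np.float64(184.0), np.float64(1.231), 500]
[np.float64(430.0), np.float64(-301.0), np.float64(184.0), np.float64(1.131), 524]
[np.float64(423.0), np.float64(-347.0), np.float64(184.0), np.float64(1.031), 547]
[np.float64(412.0), np.float64(-393.0), np.float64(184.0), np.float64(0.931), 569]
[np.float64(396.0), np.float64(-438.0), np.float64(184.0), np.float64(0.831), 590]
```

Converted, 29.5 mm is 0.59, -28 mm is -0.56, 0.098 rad / 3.1416 = 0.0312.

>>> {"method": "jog_arm", "body": {
  "segments": [
    {"d": [-0.56, 0.59, 0], "r": [0, 0, 0.0312], "aperture": 8},
    {"d": [-0.56, 0.59, 0], "r": [0, 0, 0.0312], "aperture": 8},
    {"d": [-0.56, 0.59, 0], "r": [0, 0, 0.0312], "aperture": 8},
    {"d": [-0.56, 0.59, 0], "r": [0, 0, 0.0312], "aperture": 8},
    {"d": [-0.56, 0.59, 0], "r": [0, 0, 0.0312], "aperture": 8},
    {"d": [-0.56, 0.59, 0], "r": [0, 0, 0.0312], "aperture": 8},
    {"aperture": 8},
    {"aperture": 8}
  ]
}}

```text
clock: 4.85
eef_pos: [516.1, -377.8, 176.9]
tool_rot: [-3.138, 0.001, 0.841]
force: [-0.3, 0.6, -4.3]
width: 12.7
gripper_force: 60.1
```

Run:
```python
from h import *
print(tool([519.5,-384.5,150]))
s=sensors.read_state(); im=cams.get_image("wrist"); a=im[150:384,120:400]; cv2.imwrite("pics/w2.png",cv2.convertScaleAbs(cv2.resize(a,None,fx=2.5,fy=2.5,interpolation=cv2.INTER_CUBIC),alpha=1.5))
t=cams.get_image("top")[120:270,220:395]; cv2.imwrite("pics/t2.png",cv2.convertScaleAbs(cv2.resize(t,None,fx=4,fy=4,interpolation=cv2.INTER_CUBIC),alpha=1.5))
```

```text
[-2.7269017   7.11545665 26.87448617]
```

View pics/w2.png

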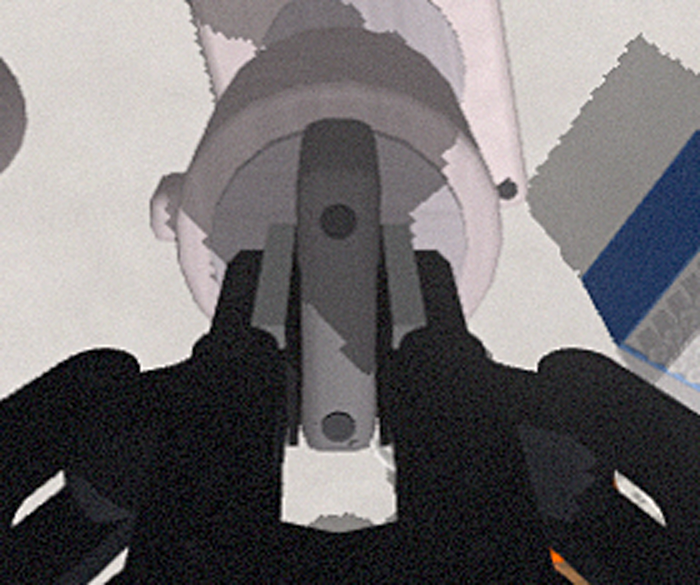

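Run:
```python
from h import *
s=dict(sensors.read_state()); s['eef_pos']=np.zeros(3); s['tool_rot']=np.zeros(3)
p=pix2w("wrist",[(255,238.6),(255,320.6)],-22.5,s); print(p,p.mean(0))
print(sensors.read_state()['eef_pos'])
```

```text
[[ 20.04355972  -0.08458494 -22.5       ]
 [-19.76104736  -0.12070649 -22.5       ]] [  0.14125618  -0.10264572 -22.5       ]
[ 517.10145411 -375.5495422   177.5625547 ]
```

Converted, 20 mm is 0.4, 9 mm is 0.18.

>>> {"method": "jog_arm", "body": {
  "segments": [
    {"d": [-0.04, 0.18, 0.4], "aperture": 8},
    {"aperture": 8},
    {"aperture": 8}
  ]
}}

```text
clock: 5.25
eef_pos: [522.8, -383.4, 158.8]
tool_rot: [-3.139, -0.001, 0.844]
force: [0.0, -0.4, -3.0]
width: 12.2
gripper_force: 60.1
```

```bash
python3 -c "
from h import *;print(tool([519.8,-385,136]))"
```

```text
[-3.2093589  -1.12710873 22.78535851]
```

Converted, 10 mm is 0.2, 6 mm is 0.12.

>>> {"method": "jog_arm", "body": {
  "segments": [
    {"d": [-0.06, -0.02, 0.2], "aperture": 8},
    {"aperture": 8},
    {"d": [0, 0, 0.2], "aperture": 8},
    {"d": [0, 0, 0.12], "aperture": 8},
    {"aperture": 8}
  ]
}}

```text
clock: 5.75
eef_pos: [519.7, -385.9, 131.9]
tool_rot: [-3.139, -0.0, 0.843]
force: [-0.8, -0.1, -3.7]
width: 13.0
gripper_force: 60.0
```

```bash
python3 -c "
from h import *;print(tool([519.8,-385,126]))"
```

```text
[ 0.69072872 -0.51465334  5.94651304]
```

Converted, 4 mm is 0.08, 3 mm is 0.06.

>>> {"method": "jog_arm", "body": {
  "segments": [
    {"d": [0, 0, 0.08], "aperture": 8},
    {"d": [0, 0, 0.06], "aperture": 8},
    {"d": [0, 0, 0.06], "aperture": 8},
    {"aperture": 8}
  ]
}}

```text
clock: 6.15
eef_pos: [520.1, -386.5, 122.8]
tool_rot: [-3.141, -0.0, 0.843]
force: [0.3, -0.2, -3.6]
width: 12.7
gripper_force: 60.2
```

Converted, 3 mm is 0.06.

>>> {"method": "jog_arm", "body": {
  "segments": [
    {"d": [0, 0, 0.06], "aperture": 8},
    {"d": [0, 0, 0.06], "aperture": 8},
    {"d": [0, 0, 0.06], "aperture": 8},
    {"aperture": 8}
  ]
}}

```text
clock: 6.55
eef_pos: [520.1, -386.4, 113.7]
tool_rot: [-3.141, -0.0, 0.843]
force: [-0.3, 0.2, -2.4]
width: 12.7
gripper_force: 60.1
```

Converted, 5 mm is 0.1, 4 mm is 0.08.

>>> {"method": "jog_arm", "body": {
  "segments": [
    {"d": [0, 0, 0.1], "aperture": 8},
    {"d": [0, 0, 0.1], "aperture": 8},
    {"d": [0, 0, 0.08], "aperture": 8},
    {"d": [0, 0, 0.08], "aperture": 8},
    {"aperture": 8}
  ]
}}

```text
clock: 7.05
eef_pos: [520.1, -386.3, 95.5]
tool_rot: [-3.14, -0.0, 0.843]
force: [-1.3, -0.0, -3.0]
width: 12.5
gripper_force: 60.1
```

Converted, 2 mm is 0.04.

>>> {"method": "jog_arm", "body": {
  "segments": [
    {"d": [0, 0, 0.04], "aperture": 8},
    {"d": [0, 0, 0.04], "aperture": 8},
    {"aperture": 8}
  ]
}}

```text
clock: 7.35
eef_pos: [520.3, -387.0, 93.6]
tool_rot: [3.141, -0.0, 0.843]
force: [-1.0, 1.8, 4.5]
width: 12.8
gripper_force: 61.2
```

Converted, -40 mm is -0.8, -30 mm is -0.6.

>>> {"method": "jog_arm", "body": {
  "segments": [
    {"aperture": 50},
    {"aperture": 50},
    {"aperture": 50},
    {"d": [0, 0, -0.4], "aperture": 50},
    {"d": [0, 0, -0.8], "aperture": 50},
    {"d": [0, 0, -0.6], "aperture": 50},
    {"aperture": 50}
  ]
}}

```text
clock: 8.05
eef_pos: [522.4, -389.3, 187.1]
tool_rot: [3.133, -0.0, 0.843]
force: [0.1, -0.2, 1.0]
width: 49.9
gripper_force: 0.0
```

Run:
```python
from h import *
d=tool([379,-288.7,180]); print(d)
for x in sim([[29,-13,0,0,0,-.112,50]]*6): print(x)
```

```text
[ -20.28081123 -174.05219132    5.52007994]
[np.float64(532.0), np.float64(-359.0), np.float64(187.0), np.float64(0.955), 642]
[np.float64(538.0), np.float64(-328.0), np.float64(187.0), np.float64(1.067), 630]
[np.float64(541.0), np.float64(-296.0), np.float64(187.0), np.float64(1.179), 617]
[np.float64(540.0), np.float64(-264.0), np.float64(186.0), np.float64(1.291), 601]
[np.float64(535.0), np.float64(-233.0), np.float64(186.0), np.float64(1.403), 584]
[np.float64(527.0), np.float64(-202.0), np.float64(186.0), np.float64(1.515), 565]
```

Converted, 40 mm is 0.8, 30 mm is 0.6, -0.112 rad / 3.1416 = -0.0357.

>>> {"method": "jog_arm", "body": {
  "segments": [
    {"d": [0.1, -0.58, 0], "r": [0, 0, -0.0357], "aperture": 50},
    {"d": [0.1, -0.58, 0], "r": [0, 0, -0.0357], "aperture": 50},
    {"d": [0.1, -0.58, 0], "r": [0, 0, -0.0357], "aperture": 50},
    {"d": [0.1, -0.58, 0], "r": [0, 0, -0.0357], "aperture": 50},
    {"d": [0.1, -0.58, 0], "r": [0, 0, -0.0357], "aperture": 50},
    {"d": [0.1, -0.58, 0], "r": [0, 0, -0.0357], "aperture": 50},
    {"d": [0, 0, 0.8], "aperture": 50},
    {"d": [0, 0, 0.6], "aperture": 50},
    {"aperture": 50},
    {"aperture": 50}
  ]
}}

```text
clock: 9.05
eef_pos: [378.8, -286.3, 112.2]
tool_rot: [-3.14, -0.0, 1.514]
force: [0.1, -0.1, 0.3]
width: 50.1
gripper_force: 0.0
```

Run:
```python
from h import *
print(tool([379,-288.7,60]))
```

```text
[-2.39557692  0.37937378 52.22814461]
```

Converted, 25 mm is 0.5, 20 mm is 0.4.

>>> {"method": "jog_arm", "body": {
  "segments": [
    {"d": [-0.05, 0, 0.5], "aperture": 50},
    {"d": [0, 0, 0.4], "aperture": 50},
    {"d": [0, 0, 0.14], "aperture": 50},
    {"aperture": 50},
    {"aperture": 50},
    {"aperture": 8},
    {"aperture": 8},
    {"aperture": 8},
    {"aperture": 8},
    {"aperture": 8},
    {"aperture": 8}
  ]
}}

```text
clock: 10.15
eef_pos: [379.0, -288.6, 60.8]
tool_rot: [3.141, -0.0, 1.515]
force: [-1.7, 0.8, 6.7]
width: 12.4
gripper_force: 62.3
```

Converted, -45 mm is -0.9, -30 mm is -0.6.

>>> {"method": "jog_arm", "body": {
  "segments": [
    {"d": [0, 0, -0.6], "aperture": 8},
    {"d": [0, 0, -0.9], "aperture": 8},
    {"d": [0, 0, -0.9], "aperture": 8},
    {"aperture": 8}
  ]
}}

```text
clock: 10.55
eef_pos: [381.4, -291.0, 184.7]
tool_rot: [3.133, 0.005, 1.515]
force: [1.7, -1.2, -4.7]
width: 12.6
gripper_force: 61.0
```

Run:
```python
from h import *
d=tool([584.3,-273.8,160]);print(d, R.from_rotvec([0,0,-.14]).apply(d)/5)
for x in sim([[d*0,0][0] for _ in range(0)]): print(x)
s=dict(sensors.read_state()); s['eef_pos']=np.zeros(3); s['tool_rot']=np.zeros(3)
a=cams.get_image("wrist")[150:384,120:400]; cv2.imwrite("pics/w3.png",cv2.convertScaleAbs(cv2.resize(a,None,fx=2.5,fy=2.5,interpolation=cv2.INTER_CUBIC),alpha=1.5))
```

```text
[ 28.68227794 201.39365006  26.17291895] [11.30094952 39.08415988  5.23458379]
```

View pics/w3.png

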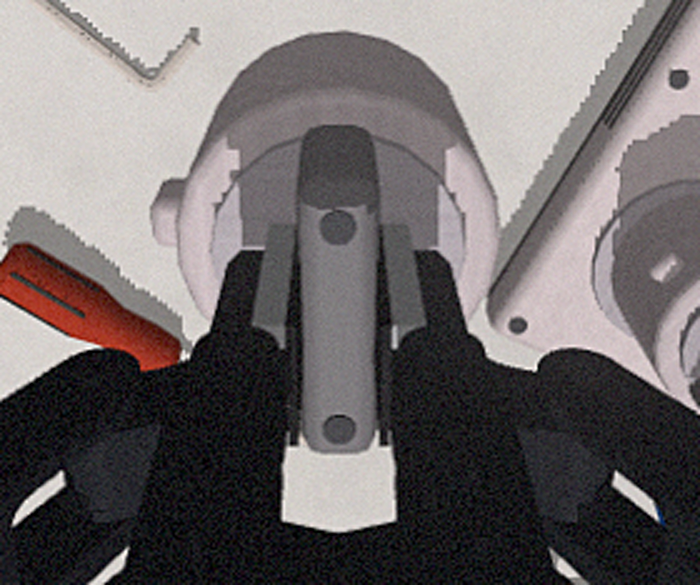

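Converted, 39 mm is 0.78, 11.5 mm is 0.23, 0.068 rad / 3.1416 = 0.0216.

>>> {"method": "jog_arm", "body": {
  "segments": [
    {"d": [0.23, 0.78, 0.02], "r": [0, 0, 0.0216], "aperture": 8},
    {"d": [0.23, 0.78, 0.02], "r": [0, 0, 0.0216], "aperture": 8},
    {"d": [0.23, 0.78, 0.02], "r": [0, 0, 0.0216], "aperture": 8},
    {"d": [0.23, 0.78, 0.02], "r": [0, 0, 0.0216], "aperture": 8},
    {"d": [0.23, 0.78, 0.02], "r": [0, 0, 0.0216], "aperture": 8},
    {"d": [0, 0, 0.2], "aperture": 8},
    {"aperture": 8},
    {"aperture": 8}
  ]
}}

```text
clock: 11.4
eef_pos: [577.9, -269.2, 163.1]
tool_rot: [-3.136, 0.0, 1.174]
force: [-0.8, 0.2, -5.1]
width: 12.5
gripper_force: 61.0
```

```bash
python3 -c "
from h import *;print(tool([584.7,-272.9,138]))"
```

```text
[-0.78996806  7.88036921 25.01619681]
```

Converted, 10 mm is 0.2, 6 mm is 0.12.

>>> {"method": "jog_arm", "body": {
  "segments": [
    {"d": [0, 0.12, 0.2], "aperture": 8},
    {"aperture": 8},
    {"aperture": 8},
    {"aperture": 8}
  ]
}}

```text
clock: 11.8
eef_pos: [585.8, -272.0, 155.6]
tool_rot: [3.141, -0.0, 1.174]
force: [-0.7, 0.5, -4.4]
width: 12.8
gripper_force: 61.0
```

```bash
python3 -c "
from h import *;print(tool([584.7,-272.9,138]))"
```

```text
[-1.22017295 -0.64515734 17.55158204]
```

Converted, 8 mm is 0.16, 6 mm is 0.12.

>>> {"method": "jog_arm", "body": {
  "segments": [
    {"d": [-0.02, -0.014, 0.16], "aperture": 8},
    {"d": [0, 0, 0.16], "aperture": 8},
    {"d": [0, 0, 0.12], "aperture": 8},
    {"d": [0, 0, 0.06], "aperture": 8},
    {"aperture": 8}
  ]
}}

```text
clock: 12.3
eef_pos: [584.5, -272.2, 129.5]
tool_rot: [-3.14, -0.0, 1.175]
force: [0.7, 0.6, -3.9]
width: 12.4
gripper_force: 61.1
```

Converted, 3 mm is 0.06.

>>> {"method": "jog_arm", "body": {
  "segments": [
    {"d": [0, 0, 0.06], "aperture": 8},
    {"d": [0, 0, 0.06], "aperture": 8},
    {"d": [0, 0, 0.06], "aperture": 8},
    {"aperture": 8}
  ]
}}

```text
clock: 12.7
eef_pos: [584.6, -272.2, 120.8]
tool_rot: [-3.141, -0.0, 1.175]
force: [0.7, 0.3, -4.3]
width: 13.2
gripper_force: 61.1
```

Past the key tops with no force, so it is going in.

Converted, 5 mm is 0.1, 4 mm is 0.08.

>>> {"method": "jog_arm", "body": {
  "segments": [
    {"d": [0, 0, 0.1], "aperture": 8},
    {"d": [0, 0, 0.1], "aperture": 8},
    {"d": [0, 0, 0.1], "aperture": 8},
    {"d": [0, 0, 0.08], "aperture": 8},
    {"d": [0, 0, 0.08], "aperture": 8},
    {"d": [0, 0, 0.04], "aperture": 8},
    {"aperture": 8}
  ]
}}

```text
clock: 13.4
eef_pos: [584.7, -272.4, 95.9]
tool_rot: [-3.141, -0.0, 1.175]
force: [-0.4, 0.1, -3.6]
width: 12.6
gripper_force: 61.1
```

Converted, 2 mm is 0.04, 1.5 mm is 0.03.

>>> {"method": "jog_arm", "body": {
  "segments": [
    {"d": [0, 0, 0.04], "aperture": 8},
    {"d": [0, 0, 0.03], "aperture": 8},
    {"aperture": 8}
  ]
}}

```text
clock: 13.7
eef_pos: [585.2, -272.6, 94.9]
tool_rot: [3.141, -0.001, 1.175]
force: [-2.8, 2.6, 9.1]
width: 12.5
gripper_force: 62.8
```

Converted, -40 mm is -0.8, 30 mm is 0.6.

>>> {"method": "jog_arm", "body": {
  "segments": [
    {"aperture": 50},
    {"aperture": 50},
    {"aperture": 50},
    {"d": [0, 0, -0.4], "aperture": 50},
    {"d": [0, 0, -0.8], "aperture": 50},
    {"d": [0, 0, -0.8], "aperture": 50},
    {"d": [0.6, -0.8, -0.4], "aperture": 50},
    {"d": [0.6, -0.8, 0], "aperture": 50},
    {"aperture": 50}
  ]
}}

```text
clock: 14.6
eef_pos: [532.6, -182.0, 210.9]
tool_rot: [-3.134, -0.005, 1.18]
force: [1.0, 0.5, 0.9]
width: 50.0
gripper_force: 0.0
```

Run:
```python
from h import *
a=cams.get_image("scene")[150:300,220:350]; cv2.imwrite("pics/s4.png",cv2.convertScaleAbs(cv2.resize(a,None,fx=4,fy=4,interpolation=cv2.INTER_CUBIC),alpha=1.3))
```

```text
(no output)
```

View pics/s4.png

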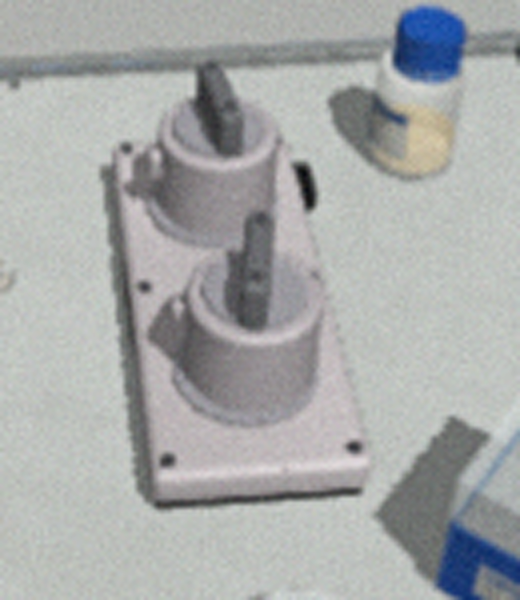

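Both couplings sit flat on their flanges, at about (218,165) and (253,335) in the crop. The bottle is undisturbed and the gripper is clear.

>>> {"method": "jog_arm", "body": {
  "segments": [
    {"aperture": 50},
    {"aperture": 50},
    {"aperture": 50}
  ]
}}

```text
clock: 14.95
eef_pos: [536.4, -190.8, 211.2]
tool_rot: [3.141, 0.001, 1.173]
force: [-0.5, -1.0, -0.8]
width: 49.8
gripper_force: 0.0
```

```bash
python3 -c "
from cell import ctrl, cams, sensors;print(ctrl.finish_job())"
```

```text
the job is handed in; nothing more can be done
None
```

Both couplings went home on their matching spindles at the first try and were released, the bottle looked undisturbed in the last picture, and I handed the job in at about 15 s; the hand-in gave no verdict.

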